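Third hand: press a detector module against its light-seal sleeve

ROBOT

A 6-joint arm with a two-finger parallel gripper is mounted at the origin on the work surface. World frame = base frame: x ahead of the robot, y to its left, z up, the work surface at z = 0. Lengths are in m, angles in rad, forces in N, time in s.
With the tool pointing down it reaches from about 0.425 to 0.95 m from the base axis. Payload 14.7 kg.
Tool frame: the origin (TCP) lies between the finger pads; the fingertips stand 25 mm ahead of it and the grasp point (between the pads) lies 6 mm ahead of it; z points along the fingers, y is the line along which they close (so a half turn about z gives the same grasp; the last joint's range is limited). The gripper opens to 85 mm and grips with 20 to 120 N. Pads are 22 mm wide; open, the fingers measure 114 mm over their backs; the gripper's body (76 mm by 85 mm) begins 54 mm behind the grasp point. The pads swing forward as they close: fully open they stand 13 mm farther back than shut.
Start: joints at [-1.376, 0.48, 1.596, -0, 1.065, -0.047], TCP at [0.156, -0.631, 0.256] pointing down, gripper open.
Joint ranges: [-2.75, 2.75], [-0.82, 2.05], [0.23, 2.67], [-1.56, 4.7], [0.09, 2.69], [-2.92, 2.92]. Speed limits (rad/s): [1.89, 1.89, 2.39, 3.01, 3.01, 3.01].

INTERFACE

Orientations are given as [roll, pitch, yaw] about the fixed x, y, z axes, in that order (R = Rz(yaw) Ry(pitch) Rx(roll)).
In Python, from workcell import ctrl gives the robot as it stands.
- The arm moves only by the tool apply_moves, never from a script. Its argument "rows" is text: rows parted by semicolons, each of 7 numbers parted by spaces: the turn, a rotation vector about the world's x, y, z in degrees, then the shift along the world's x, y, z in cm, then the finger opening in cm, from 0 to 8.54. A call has 1 to 8 rows; each row shifts and turns the commanded pose from where the row before left it; what a row does not reach is not made up. A row lasts 1/8 s, in which the tool goes at most 62.5 mm and 10.7 degrees, less where a joint would pass 70% of its speed; a pose out of reach is approached as far as the arm can. A call with a gripper value outside its range is refused whole. The fingers move at their own pace and stop on an object; "squeeze" is the grip in N (left out, the last holds). Time passes only in rows, so rows that do not move let the fingers close. It gives the time, the measured TCP pose, the force, the opening and the grip force at its end, in the units of the state.
- ctrl.observe(): the state, without advancing time (a new reading comes with each control period).
- ctrl.camera(name): name is "scene" or "top" or "wrist"; returns the picture (480x640x3 uint8, blue, green, red); there is no depth.
- ctrl.camera_params(name): a dict with "fx", "fy", "cx", "cy" (pixels), "D" ([k1, k2, p1, p2, k3] as OpenCV has them; the pictures are not rectified), "pose" (4x4, takes a point from camera to world coordinates). Camera axes: x right, y down, z forward; pixel columns grow to the right and rows downward; lengths in m; the calibration is good to about 2 mm. A picture is of the moment at which its call begins: read the wrist's pose just before it. camera_params takes no time and is no camera call; for the wrist camera it gives the pose at the moment of the call.
- ctrl.hand_in(): hands the job in; it is judged then, once.
Trained networks look in the newest picture that a camera, given by its name, has taken for a name from the list of things; names that differ only in an ending like _2 or _b are one class to them, and where a whole thing is asked for, a point or a joint stands for the part that bears it (a point fixed in the world has none). Each returns a list of dicts, best first, with "score" (0 to 1); they miss things now and then, are a little off and sometimes report something else, mostly with a low value. They report only what shows in the picture. A call takes as long as a camera call. They do not tell look-alikes from the thing itself.
- ctrl.trace(label, camera): "region" (480x640 bool, what is visible of it) and "uv" ([column, row] in pixels, amid what is visible of it).
- ctrl.mark_of(label, camera): "uv" ([column, row] in pixels: a listed point, or the origin of a listed thing).
The state is a dict: "clock": time; "joints": joint angles; "dq": joint speeds; "effort": joint torques, N m; "ee_pos": TCP position; "orientation": TCP orientation; "contact_force": force on the tool from outside, world axes, zero at the start; "torque": the same for the moment, N m; "width": finger opening in m; "grip_force": force on a finger pad.
Only numpy, scipy, OpenCV 4.12 (cv2) and the standard library are available. Lean on these libraries where they do the work, as an engineer would, in place of code of your own. Each camera call takes 0.05 s, during which the arm holds its last target. There are 200 camera calls.

TASK

Be a third hand for the colleague who is about to screw the loose detector module down: stand it flat on the optics base plate, window squarely on the sprung sleeve of the optics box and its foot slots over the four tapped holes, and push it straight against the sleeve with a steady 10 N or so (6 to 14 N is fine, never over 20 N). Keep that push up for at least three seconds and finish while still holding: the gripper stays on the module, pressing, and nothing is let go. Leave the other things on the bench where they are.

Things in the scene. Friction and masses are not known exactly. Their poses are not given: they have to be found in the camera images.
- detector: Loose detector module, a black box on a metal foot, 0.35-0.6 kg. Housing 100 long (x) x 44 wide (y), 6 to 64 mm above the underside, plain parallel long sides to grip, bright vented plate on top. Foot 100 x 74 x 6 mm with two open U slots in each long side, 12 mm wide, at x = -30 and 30. Two sockets stick out up to 12 mm at the rear (-x). Origin: centre of underside; +x to the window end, +z up.
- window (a point): Centre of the detector's round dark window (25 mm), flush in the middle of its +x end face, 36 mm above the underside, 50 mm ahead of the detector's origin.
- base_plate: Fixed aluminium base plate, 320 (x) x 220 (y) x 15 mm thick, lying on the bench. Origin: centre of its underside. +x points to the beige optics box on its +x end: front wall at x = 50 mm, 160 mm wide, top 88 mm above the plate. The rest of the plate is free but for low screw heads at the corners. The module is pushed along the plate's +x.
- seat (a point): Point on the plate's top midway between the four tapped M4 holes for the detector, at x = -25, y = 0, z = 15 mm of the base plate; the holes lie 30 mm from it along the plate's x and 29 mm along y. When the detector's origin is here its slots are centred over the holes and the sleeve is 5 mm in.
- sleeve: Sprung steel light-seal tube, 40 mm outer, 30 mm inner diameter, out of a 60 mm collar on the optics box's front wall. Origin: centre of its front ring face; at rest at x = 20, y = 0, z = 51 mm of the base plate (window height), axes parallel to it; moves with the tube. Slides in along the plate's +x up to 10 mm: 2.2 N starts it, then 1.5 N per mm (10 N at 5 mm).
- vortex_mixer: Bystander: small round beige vortex mixer with a rubber cup on top, 100 mm across, 76 mm high; origin centre of underside. Stands on the bench on the same side as the detector.
- tube_rack: Bystander: tube rack 64 x 150 mm, 82 mm high with its tubes, on the bench beyond the optics box, to the robot's left; origin centre of underside.
- hex_driver: Bystander: the colleague's screwdriver lying on the bench on the far side of the base plate.
- screw_dish: Bystander: round steel dish 68 mm across, 18 mm high, with the screws, on the far side of the bench; origin centre of underside.
Things that resemble listed ones, but are neither listed nor needed, are in the scene too. Leave any yellow look-alike of the detector alone.

How it is judged:
By the outcome, as a careful person would: the job done as asked, in the order asked, and still so for the second after the job is handed in, while the arm keeps its last pose, push and grip.
It also fails if it takes over 54 s, if anything falls off the work surface, if the arm or the gripper's body presses on something with over 40 N, if the wrist force passes 120 N, or if a joint passes its speed limit or range.

## Working session

There is one attempt and no reset: what is moved stays moved. The work goes in short steps, Python scripts to look and compute and a tool call to move; the robot and the scene stay as the last step left them, time stands still between calls to the robot, and variables do not carry over. Pictures are saved under pics/ and viewed, at most 10 in all, crops included, and the job is handed in when it is done.

Besides the shell and the picture viewer there is one more tool, called by a JSON object that holds its "fn" and its "kwargs". apply_moves: Moves the arm, as the interface text tells. Its arguments: {"type":"object","properties":{"rows":{"type":"string"},"squeeze":{"type":"number"}},"required":["rows"]}

```bash
ls; mkdir -p pics
cat > h.py <<'E'
import numpy as np, cv2
from workcell import ctrl
def K(p): return np.array([[p['fx'],0,p['cx']],[0,p['fy'],p['cy']],[0,0,1.]])
def ray(p,uv):
    n=cv2.undistortPoints(np.array([[uv]],float),K(p),np.array(p['D'],float))[0,0]
    T=np.array(p['pose']); d=T[:3,:3]@np.r_[n,1]; return T[:3,3],d/np.linalg.norm(d)
def onz(p,uv,z):
    o,d=ray(p,uv); return o+d*(z-o[2])/d[2]
def tri(rs):
    A=sum(np.eye(3)-np.outer(d,d) for o,d in rs); b=sum((np.eye(3)-np.outer(d,d))@o for o,d in rs)
    return np.linalg.solve(A,b)
def proj(p,X):
    T=np.linalg.inv(np.array(p['pose'])); r=cv2.Rodrigues(T[:3,:3])[0]
    return cv2.projectPoints(np.atleast_2d(np.array(X,float)),r,T[:3,3],K(p),np.array(p['D'],float))[0][:,0]
E
python3 - <<'E'
from h import *
np.set_printoptions(precision=4,suppress=True)
for c in ['scene','top']:
    im=ctrl.camera(c); cv2.imwrite(f'pics/{c}0.png',im); p=ctrl.camera_params(c); print(c,np.array(p['pose']),p['fx'])
    for l in ['detector','window','base_plate','seat','sleeve','vortex_mixer','tube_rack','screw_dish','hex_driver']:
        print(l,[(np.round(m['uv'],1).tolist(),round(m['score'],2)) for m in ctrl.mark_of(l,c)][:4])
print(ctrl.observe())
E
```

```text
pics
scene [[ 0.7616  0.509  -0.401   0.9696]
 [ 0.648  -0.6022  0.4663 -0.4048]
 [-0.0041 -0.615  -0.7885  0.8469]
 [ 0.      0.      0.      1.    ]] 497.42989021103
detector [([257.1, 338.8], 0.91), ([107.7, 293.0], 0.77), ([193.5, 288.7], 0.71)]
window [([128.3, 282.1], 0.71), ([274.7, 346.4], 0.63), ([200.9, 257.9], 0.59)]
base_plate [([323.3, 222.1], 0.7), ([198.2, 260.8], 0.6)]
seat [([313.6, 223.1], 0.95)]
sleeve [([330.8, 203.6], 0.68)]
vortex_mixer [([174.1, 403.9], 0.63)]
tube_rack [([379.4, 139.3], 0.64)]
screw_dish [([413.6, 294.9], 0.66), ([325.4, 223.0], 0.64)]
hex_driver [([416.9, 297.7], 0.66)]
top [[-0.0186 -0.9921  0.1237  0.3928]
 [-0.9998  0.0197  0.0077  0.0536]
 [-0.0101 -0.1235 -0.9923  1.3289]
 [ 0.      0.      0.      1.    ]] 581.5442397064352
detector [([414.2, 204.7], 0.96), ([418.2, 280.8], 0.86), ([474.3, 333.2], 0.81), ([279.1, 238.1], 0.36)]
window [([404.0, 291.4], 0.82), ([463.2, 318.8], 0.77), ([418.2, 181.6], 0.66)]
base_plate [([382.3, 136.7], 0.7), ([290.7, 245.4], 0.58)]
seat [([302.0, 240.9], 0.63)]
sleeve [([277.5, 237.2], 0.68)]
vortex_mixer [([497.5, 213.5], 0.7)]
tube_rack [([153.1, 286.5], 0.93)]
screw_dish [([383.6, 136.9], 0.73)]
hex_driver [([301.8, 130.4], 0.58)]
{'clock': 1.0, 'joints': array([-1.3756,  0.4802,  1.5963, -0.    ,  1.0651, -0.0466]), 'dq': array([ 0.0001, -0.0002,  0.0013, -0.    , -0.0012, -0.0003]), 'effort': array([  0.0021, -95.0489, -43.0649,  -0.0007,   0.0006,   0.    ]), 'ee_pos': array([ 0.1556, -0.6311,  0.2563]), 'orientation': array([3.1416, 0.    , 0.2418]), 'contact_force': array([ 0.0029,  0.6802, -0.2374]), 'torque': array([-0.0643, -0.0037,  0.0461]), 'grip_force': 0.0, 'width': 0.08538871037056239}
```

View pics/scene0.png

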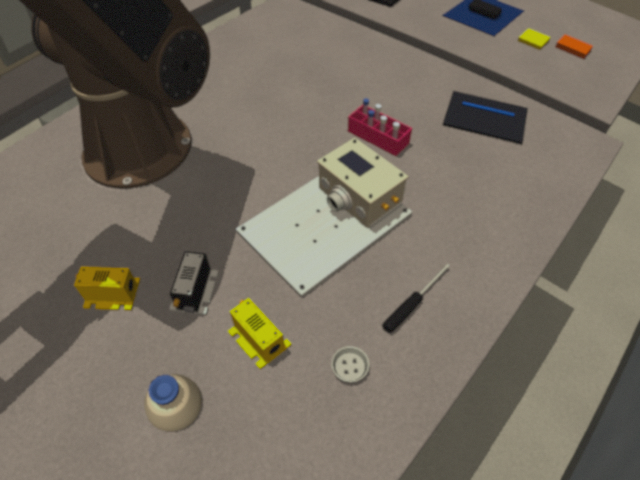

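View pics/top0.png

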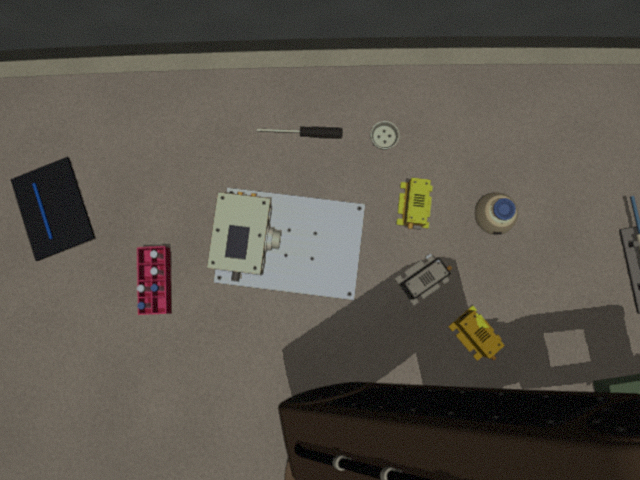

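The scene picture shows the black module at (190,282), with its orange sockets at the lower end (175,303). Top shows it at (424,278), sockets at (450,268) and window end at (404,290). 

Candidates, as scene/top pixels:
- **Yellow A:** (107,288) / (477,333)
- **Yellow B:** (258,332) / (415,204)
- **Black box on a metal foot:** (190,282) / (424,278). This is the one I choose.

The base plate is at about top (290,245), with the sleeve at (275,238) pointing right (-y).

Run:
```python
from h import *
np.set_printoptions(precision=4,suppress=True)
s=ctrl.camera_params('scene');t=ctrl.camera_params('top')
def T(a,b):
    r=[ray(s,a),ray(t,b)]; X=tri(r); return X, np.round(proj(s,X)[0]-a,1)
print('det',T((193.5,288.7),(418.2,280.8)))
print('win',T((200.9,257.9),(404,291.4)))
print('seat',T((313.6,223.1),(302,240.9)))
print('sleeve',T((330.8,203.6),(277.5,237.2)))
# plate screw corners
for a,b in [((302.5,290.5),(360,208)),((242,229),(349.5,293.5))]: print(T(a,b))
p=ctrl.camera_params('wrist');o=ctrl.observe()
from scipy.spatial.transform import Rotation as R
W=np.array(p['pose']); Re=R.from_euler('xyz',o['orientation']).as_matrix()
print(W,p['fx'],p['D']); print('cam in tool',Re.T@(W[:3,3]-o['ee_pos']),Re.T@W[:3,:3])
c=ctrl.camera('top')[230:330,360:500]; cv2.imwrite('pics/crop.png',cv2.resize(c,None,fx=5,fy=5,interpolation=cv2.INTER_CUBIC))
```

```text
det (array([ 0.4338, -0.1744, -0.0074]), array([ 1.5, -0.2]))
win (array([ 0.4123, -0.1312,  0.0329]), array([-0.9,  0.1]))
seat (array([0.527 , 0.0898, 0.0281]), array([ 1.4, -0.2]))
sleeve (array([0.5328, 0.142 , 0.0499]), array([ 2.2, -0.4]))
(array([ 0.606 , -0.0416,  0.0024]), array([-0.5,  0.1]))
(array([ 0.409 , -0.0132,  0.0105]), array([ 0.4, -0.1]))
[[ 0.239  -0.9303 -0.2783  0.2252]
 [-0.971  -0.2289 -0.0685 -0.6124]
 [-0.      0.2866 -0.9581  0.3746]
 [ 0.      0.      0.      1.    ]] 423.1900594886274 [-0.0338  0.      0.      0.      0.    ]
cam in tool [ 0.072  -0.0015 -0.1182] [[-0.0005 -0.9581 -0.2866]
 [ 1.     -0.0005 -0.0002]
 [ 0.     -0.2866  0.9581]]
```

View pics/crop.png

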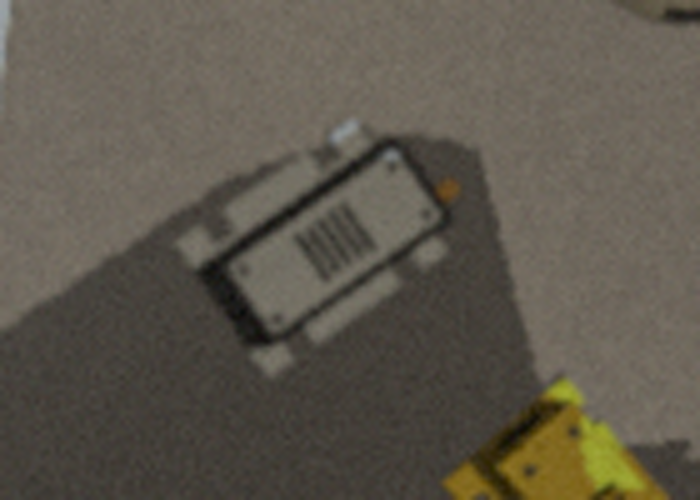

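The crop confirms the black housing, bright vented plate, slotted foot and orange socket at the rear right (450,190 in the crop). The window end is at lower left. Next I hover over it with the tool yaw roughly aligned.

{"fn": "apply_moves", "kwargs": {"rows": "0 0 8.5 2.3 3.8 0 8.5;0 0 8.5 2.3 3.8 0 8.5;0 0 8.5 2.3 3.8 0 8.5;0 0 8.5 2.3 3.8 0 8.5;0 0 8.5 2.3 3.8 0 8.5;0 0 8.5 2.3 3.8 0 8.5;0 0 8.5 2.3 3.8 0 8.5;0 0 8.5 2.3 3.8 0 8.5"}}

```text
clock: 2.05
ee_pos: [0.3403, -0.3259, 0.2565]
orientation: [3.141, 0.0, 1.433]
contact_force: [0.8, -0.5, -0.6]
width: 0.0847
grip_force: 0.0
```

{"fn": "apply_moves", "kwargs": {"rows": "0 0 8.5 2.3 3.8 0 8.5;0 0 8.5 2.3 3.8 0 8.5;0 0 8.5 2.3 3.8 0 8.5;0 0 8.5 2.3 3.8 0 8.5;0 0 0 0 0 0 8.5;0 0 0 0 0 0 8.5"}}

```text
clock: 2.8
ee_pos: [0.4316, -0.1751, 0.2563]
orientation: [-3.141, 0.0, 2.022]
contact_force: [-0.3, 0.0, 0.5]
width: 0.0852
grip_force: 0.0
```

Run:
```python
from h import *
p=ctrl.camera_params('wrist'); im=ctrl.camera('wrist'); cv2.imwrite('pics/w1.png',im)
np.savez('w1.npz',im=im,p=p)
for l in ['detector','window']: print(l,[(np.round(m['uv'],1).tolist(),round(m['score'],2)) for m in ctrl.mark_of(l,'wrist')])
print(ctrl.observe())
```

```text
detector [([159.2, 255.1], 0.97), ([499.0, 273.9], 0.68), ([334.7, 205.4], 0.66)]
window [([325.3, 148.1], 0.96), ([557.6, 315.9], 0.74), ([196.8, 259.4], 0.67)]
{'clock': 2.95, 'joints': array([-4.52153464e-01,  2.22617647e-01,  2.00307274e+00, -1.67701609e-04,
        9.15889060e-01, -9.01380789e-01]), 'dq': array([-0.00192957, -0.00011609,  0.00038304,  0.00142514,  0.00016198,
       -0.00154896]), 'effort': array([ 7.41941426e-01, -6.32413030e+01, -3.84043908e+01,  2.25653808e-02,
        1.54606496e-03,  8.70445452e-03]), 'ee_pos': array([ 0.43128701, -0.17584825,  0.25632847]), 'orientation': array([-3.14149654e+00,  9.28839320e-05,  2.02012580e+00]), 'contact_force': array([ 0.66078863,  0.67172925, -0.38999506]), 'torque': array([0.03174027, 0.02613656, 0.00247767]), 'grip_force': 0.0, 'width': 0.08496181194143386}
```

View pics/w1.png

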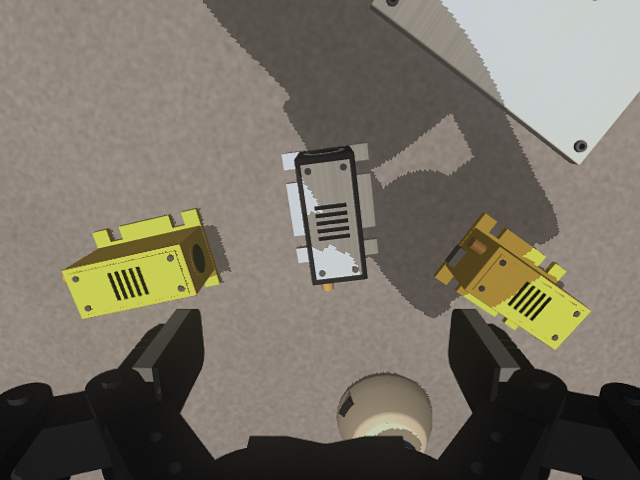

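The wrist view shows the black module's housing top at corners (297,163), (355,158), (313,284) and (366,278), with the orange socket at (328,287) and the window at (325,150). I take a second view for height, then two views of the plate.

{"fn": "apply_moves", "kwargs": {"rows": "0 0 0 3 -2 0 8.5;0 0 0 3 -2 0 8.5;0 0 0 0 0 0 8.5;0 0 0 0 0 0 8.5"}}

```text
clock: 3.45
ee_pos: [0.4907, -0.2154, 0.2559]
orientation: [-3.141, -0.001, 2.021]
contact_force: [0.3, 0.9, 0.6]
width: 0.0847
grip_force: 0.0
```

```bash
cat > snap.py <<'E'
import sys; from h import *
n=sys.argv[1]; p=ctrl.camera_params('wrist'); im=ctrl.camera('wrist'); cv2.imwrite(f'pics/{n}.png',im); np.savez(f'{n}.npz',im=im,p=p)
for l in sys.argv[2:]: print(l,[(np.round(m['uv'],1).tolist(),round(m['score'],2)) for m in ctrl.mark_of(l,'wrist')])
E
python3 snap.py w2 detector window
```

```text
detector [([110.9, 188.6], 0.74), ([467.1, 211.4], 0.65), ([290.2, 136.0], 0.56)]
window [([147.4, 188.8], 0.97), ([525.8, 250.8], 0.93), ([277.0, 66.5], 0.65)]
```

{"fn": "apply_moves", "kwargs": {"rows": "0 0 -5 0 3 0 8.5;0 0 -5 0 4 0 8.5;0 0 -5 0 4 0 8.5;0 0 -5 0 4 0 8.5;0 0 -5 0 4 0 8.5;0 0 -5 0 3 0 8.5;0 0 -4 0 0 0 8.5;0 0 0 0 0 0 8.5"}}

```text
clock: 4.6
ee_pos: [0.4912, 0.0053, 0.2565]
orientation: [3.141, 0.0, 1.43]
contact_force: [-0.3, -0.3, 0.1]
width: 0.0848
grip_force: 0.0
```

```bash
python3 snap.py p1 seat sleeve base_plate
```

```text
seat [([349.4, 86.4], 0.67)]
sleeve [([353.2, 14.6], 0.62)]
base_plate [([349.6, 52.4], 0.6)]
```

{"fn": "apply_moves", "kwargs": {"rows": "0 0 0 3.5 1.5 0 8.5;0 0 0 3.5 1.5 0 8.5;0 0 0 0 0 0 8.5;0 0 0 0 0 0 8.5"}}

```text
clock: 5.3
ee_pos: [0.561, 0.0346, 0.2559]
orientation: [-3.14, 0.0, 1.429]
contact_force: [-0.2, 0.5, -0.3]
width: 0.0852
grip_force: 0.0
```

```bash
python3 snap.py p2 seat sleeve base_plate; python3 -c "
import cv2,numpy as np
a=cv2.imread('pics/p1.png');b=cv2.imread('pics/p2.png');cv2.imwrite('pics/p12.png',cv2.resize(np.hstack([a,b]),(800,300),interpolation=cv2.INTER_AREA))"
```

```text
seat [([273.7, 137.7], 0.74)]
sleeve [([260.5, 74.8], 0.64)]
base_plate [([274.3, 103.6], 0.73)]
```

View pics/p12.png

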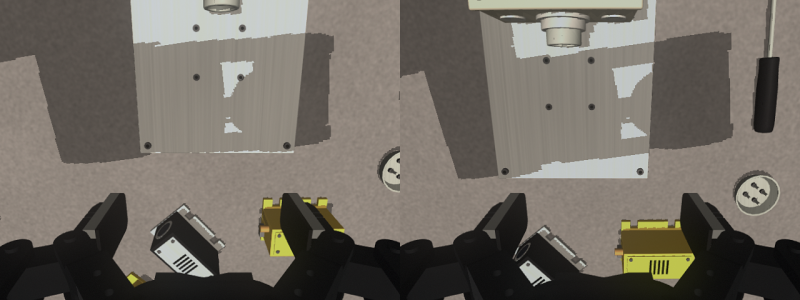

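View pics/w2.png

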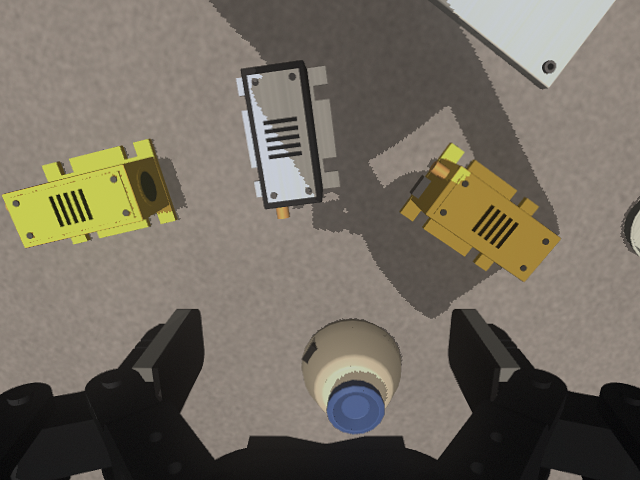

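The plate views show four tapped holes: p1 at about (314,45), (387,45), (314,123), (385,123), and p2 at about (234,96), (306,96), (238,171), (306,171). The sleeve points down the image in both. In w2, the top screws of the module are at (255,82), (291,77), (274,195) and (308,190).

```bash
cat > meas.py <<'E'
from h import *
np.set_printoptions(precision=4,suppress=True)
def L(n): z=np.load(n+'.npz',allow_pickle=True); return z['im'],z['p'].item()
def ref(im,c,r=6):
    g=cv2.cvtColor(im,cv2.COLOR_BGR2GRAY).astype(float); c=np.array(c,float)
    for _ in range(4):
        x,y=np.round(c).astype(int); x0,y0=max(x-r,0),max(y-r,0); w=g[y0:y+r+1,x0:x+r+1]
        k=np.clip(np.median(w)*0.75-w,0,None); Y,X=np.mgrid[:w.shape[0],:w.shape[1]]
        if k.sum()<=0: break
        c=np.array([(k*X).sum()/k.sum()+x0,(k*Y).sum()/k.sum()+y0])
    return c
def pts(n1,l1,n2,l2,r):
    i1,p1=L(n1);i2,p2=L(n2);out=[]
    for a,b in zip(l1,l2):
        a,b=ref(i1,a,r),ref(i2,b,r); X=tri([ray(p1,a),ray(p2,b)]); out.append(X); print(a,b,X,proj(p1,X)[0]-a)
    return np.array(out)
E
python3 - <<'E'
from meas import *
print('det'); D=pts('w1',[(308,171),(347,167),(322,273),(358,269)],'w2',[(255,82),(291,77),(274,195),(308,190)],4)
def fr(P):
    a=(P[0]+P[1]-P[2]-P[3])/2; print('c',P.mean(0),'len',np.linalg.norm(a),'wid',np.linalg.norm(P[1]-P[0]),np.linalg.norm(P[3]-P[2]),'yaw',np.degrees(np.arctan2(a[1],a[0])), 'yaw2',np.degrees(np.arctan2(*(P[0]+P[2]-P[1]-P[3])[:2][::-1]))-90)
fr(D)
print('holes');H=pts('p1',[(314,45),(387,45),(314,123),(385,123)],'p2',[(234,96),(306,96),(238,171),(306,171)],6)
fr(H)
print('corner'); C=pts('p1',[(237,233),(459,233)],'p2',[(168,273.6),(384,273.6)],7)
E
```

```text
det
[307.5311 171.0982] [255.0249  82.8232] [ 0.4047 -0.1522  0.0624] [-0.1326  0.0797]
[353.151 164.724] [291.8657  75.6354] [ 0.4294 -0.1347  0.0805] [-3.9     2.7468]
[321.8191 272.8409] [273.7241 194.9649] [ 0.4486 -0.2187  0.0651] [ 0.0979 -0.061 ]
[364.0341 267.8977] [309.3419 189.8553] [ 0.4715 -0.1987  0.0798] [-2.9433  2.0476]
c [ 0.4385 -0.1761  0.072 ] len 0.07810895007001824 wid 0.03524787291184053 0.033731370452899694 yaw 123.37448850045634 yaw2 -231.77796481477614
holes
[313.4457  44.5537] [233.5438  96.3418] [0.4977 0.1303 0.0159] [-0.0546 -0.0993]
[387.418  44.719] [305.3318  96.1705] [0.5551 0.1221 0.016 ] [-0.0319 -0.0633]
[313.8235 123.3657] [237.804  170.8196] [0.4891 0.0708 0.0154] [-0.0075 -0.0128]
[385.1292 123.7951] [306.2588 170.8783] [0.5468 0.0626 0.0177] [-0.1311 -0.2402]
c [0.5222 0.0965 0.0163] len 0.060117500675319166 wid 0.05800800752823117 0.05828085240455056 yaw 81.88604895962563 yaw2 81.83629247598503
corner
[236.1683 232.6725] [167.7912 273.7703] [ 0.4077 -0.0114  0.0172] [-0.0607 -0.0982]
[458.4008 232.8946] [383.9322 273.918 ] [ 0.602  -0.0398  0.0153] [-0.0336 -0.0567]
```

Run:
```python
from meas import *
for n,l in [('w1',[(308,171),(346.5,167),(322,273),(358,269)]),('w2',[(255,82),(291.5,76.5),(274,195),(308,190)])]:
    im,p=L(n); P=[]
    for a in l:
        b=ref(im,a,3); P.append(onz(p,b,0.064)); print(a,b,P[-1])
    P=np.array(P);a=P[0]+P[1]-P[2]-P[3];b=P[0]+P[2]-P[1]-P[3]
    print(P.mean(0),np.degrees(np.arctan2(a[1],a[0])),np.degrees(np.arctan2(b[1],b[0]))-90, np.linalg.norm(P[0]-P[1]),np.linalg.norm(P[2]-P[3]))
print(ctrl.observe()['ee_pos'],ctrl.observe()['orientation'][2]*57.2958)
```

```text
(308, 171) [308. 171.] [ 0.4051 -0.1517  0.064 ]
(346.5, 167) [344.0502 166.5495] [ 0.4274 -0.1373  0.064 ]
(322, 273) [322. 273.] [ 0.4489 -0.2192  0.064 ]
(358, 269) [365.     262.7273] [ 0.4754 -0.1969  0.064 ]
[ 0.4392 -0.1763  0.064 ] 125.8366656244738 -233.01614620628607 0.026553869064083857 0.0346329671773198
(255, 82) [255.098   82.6225] [ 0.405  -0.1522  0.064 ]
(291.5, 76.5) [291.5  76.5] [ 0.4261 -0.1376  0.064 ]
(274, 195) [274.47   194.6365] [ 0.449  -0.2184  0.064 ]
(308, 190) [309.6173 189.5494] [ 0.4709 -0.2036  0.064 ]
[ 0.4377 -0.1779  0.064 ] 123.8981700179393 -235.703859852409 0.025650945716420116 0.026443903204693944
[0.5611 0.0345 0.2564] 81.83505975750515
```

{"fn": "apply_moves", "kwargs": {"rows": "0 0 7 -2.05 -3.5 0 8.5;0 0 7 -2.05 -3.5 0 8.5;0 0 7 -2.05 -3.5 0 8.5;0 0 7 -2.05 -3.5 0 8.5;0 0 7 -2.05 -3.5 0 8.5;0 0 7 -2.05 -3.7 0 8.5;0 0 0 0 0 0 8.5;0 0 0 0 0 0 8.5"}}

```text
clock: 6.5
ee_pos: [0.4386, -0.177, 0.2565]
orientation: [3.141, 0.0, 2.159]
contact_force: [0.4, 0.4, -0.2]
width: 0.0852
grip_force: 0.0
```

{"fn": "apply_moves", "kwargs": {"rows": "0 0 0 0 0 -4 8.5;0 0 0 0 0 -4 8.5;0 0 0 0 0 -4 8.5;0 0 0 0 0 -2 8.5;0 0 0 0 0 0 8.5;0 0 0 0 0 0 8.5"}}

```text
clock: 7.25
ee_pos: [0.4393, -0.1768, 0.117]
orientation: [3.141, 0.001, 2.162]
contact_force: [0.2, 0.4, 0.6]
width: 0.0848
grip_force: 0.0
```

```bash
python3 snap.py g1; python3 -c "
from h import *; o=ctrl.observe(); print(o['ee_pos'],o['orientation']*57.2958,o['contact_force'])"
```

```text
[ 0.43943663 -0.17696198  0.11724561] [1.79955866e+02 7.12396157e-02 1.23868353e+02] [ 0.36417446 -0.30899853  0.6294516 ]
```

View pics/g1.png

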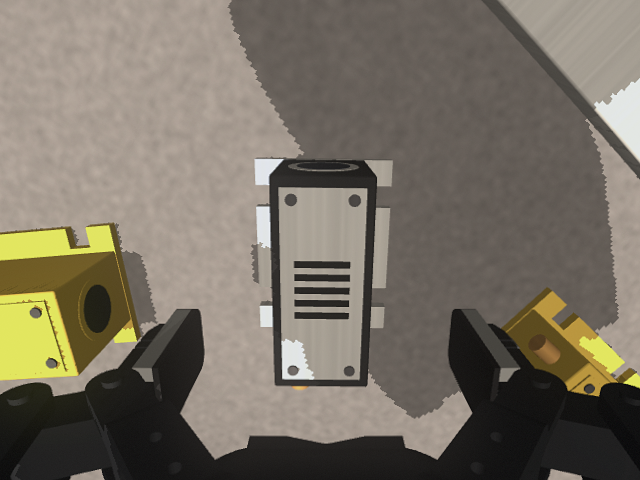

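The module is square and central between the fingers. Its top screws are at (290,200), (355,200), (292,371) and (349,371). I check the offset and the clearance to the yellow unit at right (500,320).

Run:
```python
from meas import *
im,p=L('g1'); t=np.array([.4393,-.1769]);a=np.radians(123.87);ex=np.array([np.cos(a),np.sin(a)]);ey=np.array([-ex[1],ex[0]])
def tf(uv,z): X=onz(p,uv,z)[:2]-t; return np.round([X@ex*1e3,X@ey*1e3],1)
S=[tf(ref(im,c,8),.064) for c in [(290,200),(355,200),(292,371),(349,371)]]; print(S,np.mean(S,0))
for c,z in [((548,290),.006),((500,325),.064),((543,345),.045),((560,395),.064),((137,340),.006),((115,345),.064),((75,378),.064)]: print(c,tf(c,z))
```

```text
[array([39.8, 14.7]), array([ 39.4, -11.6]), array([-41. ,  15.7]), array([-41.4, -10.6])] [-0.8   2.05]
(548, 290) [ -26.3 -131.5]
(500, 325) [-17.9 -78.8]
(543, 345) [ -39.8 -111.4]
(560, 395) [ -56. -113.]
(137, 340) [-59.6 116.4]
(115, 345) [-28.4  97.6]
(75, 378) [-46.5 119.9]
```

{"fn": "apply_moves", "kwargs": {"rows": "0 0 -0.6 -0.15 -0.1 -2 8.5;0 0 0 0 0 -2 8.5;0 0 0 0 0 -2 8.5;0 0 0 0 0 -1.2 8.5;0 0 0 0 0 0 8.5;0 0 0 0 0 0 6;0 0 0 0 0 0 5;0 0 0 0 0 0 5", "squeeze": 40}}

```text
clock: 8.3
ee_pos: [0.4374, -0.1782, 0.0447]
orientation: [3.141, 0.001, 2.151]
contact_force: [0.4, 0.1, 0.5]
width: 0.0501
grip_force: 0.0
```

{"fn": "apply_moves", "kwargs": {"rows": "0 0 0 0 0 0 4;0 0 0 0 0 0 3.5;0 0 0 0 0 0 3.5;0 0 0 0 0 0 3.5;0 0 0 0 0 0 3.5", "squeeze": 60}}

```text
clock: 8.93
ee_pos: [0.4374, -0.1782, 0.0448]
orientation: [3.141, 0.001, 2.151]
contact_force: [-0.7, 1.2, 10.8]
width: 0.0433
grip_force: 60.5
```

{"fn": "apply_moves", "kwargs": {"rows": "0 0 0 0 0 1 3.5;0 0 0 0 0 3 3.5;0 0 0 0 0 3 3.5;0 0 0 0 0 0 3.5;0 0 0 0 0 0 3.5"}}

```text
clock: 9.55
ee_pos: [0.4369, -0.1779, 0.1139]
orientation: [-3.141, -0.0, 2.151]
contact_force: [-0.5, 0.4, -6.1]
width: 0.0427
grip_force: 62.9
```

```bash
python3 snap.py l1 window; python3 -c "
from meas import *
o=ctrl.observe(); print(o['ee_pos'],o['orientation']*57.2958,o['contact_force'],o['torque'],o['width'],o['grip_force'])"
```

```text
window [([99.0, 317.1], 0.73), ([326.3, 197.7], 0.62)]
[ 0.4366 -0.1778  0.1134] [-179.9517   -0.0799  123.2549] [-0.1246 -0.1912 -4.9076] [ 0.0289 -0.0121 -0.0512] 0.043403736218348234 62.893913984298706
```

View pics/l1.png

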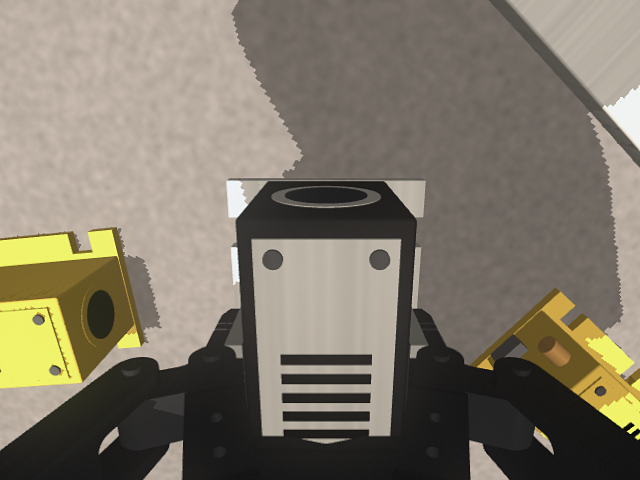

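The module is held square. Its top screws are at (272,260) and (379,260), and the window is at (326,196). I work out its offset in the tool frame and the shift to a spot 20 mm short of the seat.

```bash
cat > held.py <<'E'
from meas import *
def held(n,ee,yaw,cs,r=11):
    im,p=L(n); a=np.radians(yaw);ex=np.array([np.cos(a),np.sin(a)]);ey=np.array([-ex[1],ex[0]])
    S=[]
    for c in cs:
        X=onz(p,ref(im,c,r),ee[2]+.0192)[:2]-ee[:2]; S.append([X@ex*1e3,X@ey*1e3])
    S=np.array(S); print(S,'mid',S.mean(0),'tilt',np.degrees(-(S[0]-S[1])[0]/(S[0]-S[1])[1])); return S
E
python3 - <<'E'
from held import *
S=held('l1',np.array([.4367,-.1778,.1134]),123.25,[(272,260),(379,260)])
off=S.mean(0)-[40.3,0]; print('offset detector origin in tool mm',off)
a=np.radians(81.86);ex=np.array([np.cos(a),np.sin(a)]);ey=np.array([-ex[1],ex[0]])
seat=np.array([.5222,.0965]); tcp=seat-ex*off[0]/1e3-ey*off[1]/1e3
print('tcp at seat',tcp,'pre',tcp-.02*ex, 'delta cm',(tcp-.02*ex-[.4367,-.1778])*100)
E
```

```text
[[ 39.395   13.1917]
 [ 39.5933 -13.1332]] mid [39.4942  0.0292] tilt 0.4314645462888977
offset detector origin in tool mm [-0.8058  0.0292]
tcp at seat [0.5223 0.0973] pre [0.5195 0.0775] delta cm [ 8.2811 25.5295]
```

{"fn": "apply_moves", "kwargs": {"rows": "0 0 -5.2 1.03 3.19 0 3.5;0 0 -5.2 1.03 3.19 0 3.5;0 0 -5.2 1.03 3.19 0 3.5;0 0 -5.2 1.03 3.19 0 3.5;0 0 -5.2 1.03 3.19 0 3.5;0 0 -5.2 1.03 3.19 0 3.5;0 0 -5.2 1.03 3.19 0 3.5;0 0 -5.0 1.07 3.2 0 3.5"}}

```text
clock: 10.65
ee_pos: [0.5195, 0.0783, 0.1131]
orientation: [-3.14, 0.0, 1.426]
contact_force: [-0.3, 0.3, -4.9]
width: 0.0435
grip_force: 62.8
```

{"fn": "apply_moves", "kwargs": {"rows": "0 0 0 0 0 -2 3.5;0 0 0 0 0 -2 3.5;0 0 0 0 0 -0.7 3.5;0 0 0 0 0 0 3.5;0 0 0 0 0 0 3.5"}}

```text
clock: 11.28
ee_pos: [0.5202, 0.0771, 0.0676]
orientation: [3.141, -0.0, 1.428]
contact_force: [0.6, -0.7, -4.7]
width: 0.0433
grip_force: 62.7
```

```bash
python3 snap.py s1; python3 -c "
from meas import *
o=ctrl.observe(); print(o['clock'],o['ee_pos'],o['orientation']*57.2958,o['contact_force'],o['torque'],o['width'],o['grip_force'])"
```

```text
11.325 [0.5203 0.0771 0.0678] [179.9561  -0.0106  81.8415] [ 0.9137 -0.3363 -4.5959] [ 0.0459 -0.0094  0.0023] 0.043457127772988345 62.71510362625122
```

View pics/s1.png

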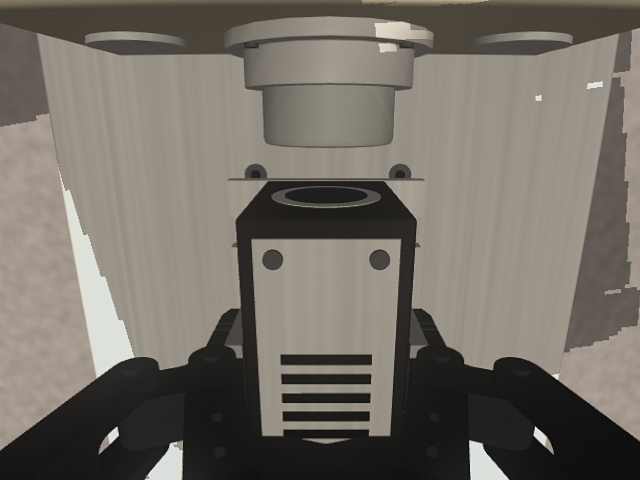

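Sleeve centre column is about 328, front holes are at (256,173) and (400,173), and the module is at 326, nearly in line. I compute the remaining lateral error.

Run:
```python
from held import *
ee=np.array([.5203,.0771,.0678]);yaw=81.84
S=held('s1',ee,yaw,[(272,260),(379,260)])
im,p=L('s1');a=np.radians(yaw);ex=np.array([np.cos(a),np.sin(a)]);ey=np.array([-ex[1],ex[0]])
H=[]
for c in [(256,173),(400,173)]:
    X=onz(p,ref(im,c,6),.0155)[:2]-ee[:2];H.append([X@ex*1e3,X@ey*1e3])
H=np.array(H);print(H,H.mean(0),'ang',np.degrees(-(H[0]-H[1])[0]/(H[0]-H[1])[1]))
for c in [(263,146),(393,146)]:
    X=onz(p,c,.051)[:2]-ee[:2];print(X@ex*1e3,X@ey*1e3)
```

```text
[[ 39.3694  14.4095]
 [ 39.4574 -11.7755]] mid [39.4134  1.317 ] tilt 0.19261690649718477
[[ 49.6544  29.7888]
 [ 49.6384 -28.3537]] [49.6464  0.7175] ang -0.015750246317332593
63.523697741823774 21.03515964917097
63.50960554389155 -19.685477774298217
```

{"fn": "apply_moves", "kwargs": {"rows": "0 0 0 0.04 0 -0.3 3.5;0 0 0 0 0 -0.3 3.5;0 0 0 0 0 0 3.5;0 0 0 0 0 0 3.5"}}

```text
clock: 11.82
ee_pos: [0.5203, 0.0772, 0.0613]
orientation: [-3.141, 0.0, 1.429]
contact_force: [0.4, -0.6, -5.1]
width: 0.0436
grip_force: 62.7
```

{"fn": "apply_moves", "kwargs": {"rows": "0 0 0 0 0 -0.1 3.5;0 0 0 0 0 0 3.5;0 0 0 0 0 0 3.5"}}

```text
clock: 12.2
ee_pos: [0.5204, 0.0772, 0.0603]
orientation: [-3.142, 0.0, 1.429]
contact_force: [-0.0, 0.1, -5.5]
width: 0.0436
grip_force: 62.7
```

{"fn": "apply_moves", "kwargs": {"rows": "0 0 0 0 0 -0.05 3.5;0 0 0 0 0 0 3.5;0 0 0 0 0 0 3.5"}}

```text
clock: 12.58
ee_pos: [0.5204, 0.0772, 0.0598]
orientation: [3.141, -0.0, 1.429]
contact_force: [-0.3, -0.5, -2.5]
width: 0.043
grip_force: 62.9
```

{"fn": "apply_moves", "kwargs": {"rows": "0 0 0 0 0 -0.03 3.5;0 0 0 0 0 0 3.5;0 0 0 0 0 0 3.5"}}

```text
clock: 12.95
ee_pos: [0.5204, 0.0772, 0.0598]
orientation: [3.141, -0.0, 1.429]
contact_force: [-3.0, 0.0, 4.3]
width: 0.0433
grip_force: 64.1
```

{"fn": "apply_moves", "kwargs": {"rows": "0 0 0 0.042 0.3 0 3.5;0 0 0 0.042 0.3 0 3.5;0 0 0 0.042 0.3 0 3.5;0 0 0 0.042 0.3 0 3.5;0 0 0 0 0 0 3.5;0 0 0 0 0 0 3.5;0 0 0 0 0 0 3.5"}}

```text
clock: 13.82
ee_pos: [0.5224, 0.0894, 0.0598]
orientation: [3.141, -0.0, 1.429]
contact_force: [-0.9, 0.8, 5.8]
width: 0.0436
grip_force: 64.0
```

{"fn": "apply_moves", "kwargs": {"rows": "0 0 0 0.028 0.2 0 3.5;0 0 0 0 0 0 3.5;0 0 0 0 0 0 3.5"}}

```text
clock: 14.2
ee_pos: [0.5227, 0.0913, 0.0598]
orientation: [3.141, -0.0, 1.429]
contact_force: [-1.2, -1.4, 6.1]
width: 0.0433
grip_force: 64.1
```

{"fn": "apply_moves", "kwargs": {"rows": "0 0 0 0.028 0.2 0 3.5;0 0 0 0 0 0 3.5;0 0 0 0 0 0 3.5"}}

```text
clock: 14.58
ee_pos: [0.5229, 0.0931, 0.0598]
orientation: [3.141, 0.0, 1.429]
contact_force: [-0.8, -3.9, 6.3]
width: 0.0433
grip_force: 64.1
```

{"fn": "apply_moves", "kwargs": {"rows": "0 0 0 0.014 0.1 0 3.5;0 0 0 0 0 0 3.5;0 0 0 0 0 0 3.5"}}

```text
clock: 14.95
ee_pos: [0.523, 0.0939, 0.0598]
orientation: [3.141, 0.0, 1.429]
contact_force: [-1.4, -8.7, 6.2]
width: 0.0431
grip_force: 64.2
```

```bash
python3 -c "
from meas import *
o=ctrl.observe(); print(o['clock'],o['ee_pos'],o['orientation']*57.2958,o['contact_force'],o['torque'],o['grip_force'])
a=np.radians(81.86);ex=np.array([np.cos(a),np.sin(a)]);ey=np.array([-ex[1],ex[0]]);d=o['ee_pos'][:2]-[.5223,.0973];print(d@ex*1e3,d@ey*1e3,o['contact_force'][:2]@ex)"
```

```text
14.95 [0.523  0.0939 0.0598] [179.9691   0.0144  81.8626] [-1.3744 -8.6697  6.2338] [-1.1603  0.0808 -0.0051] 64.16629314422607
-3.2658073002915766 -1.1882822249295395 -8.776913264187314
```

{"fn": "apply_moves", "kwargs": {"rows": "0 0 0 0 0 0.02 3.5;0 0 0 0.014 0.1 0 3.5;0 0 0 0 0 0 3.5;0 0 0 0 0 0 3.5"}}

```text
clock: 15.45
ee_pos: [0.5231, 0.0949, 0.0598]
orientation: [3.141, 0.0, 1.429]
contact_force: [-0.1, -7.6, 2.6]
width: 0.0435
grip_force: 63.5
```

```bash
python3 snap.py f1;  python3 -c "
from meas import *
im,p=L('f1'); c=im[60:330,190:470]; cv2.imwrite('pics/f1c.png',cv2.resize(c,None,fx=2.2,fy=2.2,interpolation=cv2.INTER_CUBIC))
o=ctrl.observe(); print(o['clock'],o['ee_pos'],o['orientation']*57.2958,o['contact_force'],o['torque'],o['grip_force'])
a=np.radians(81.86);ex=np.array([np.cos(a),np.sin(a)]);ey=np.array([-ex[1],ex[0]]);d=o['ee_pos'][:2]-[.5223,.0973];print(d@ex*1e3,d@ey*1e3,o['contact_force'][:2]@ex)"
```

```text
15.5 [0.5232 0.0949 0.0598] [179.9733   0.0141  81.855 ] [-0.1623 -7.9569  1.8917] [-1.1692 -0.1259 -0.1387] 63.505754470825195
-2.2704127574648174 -1.201187541333065 -7.899692251230838
```

View pics/f1c.png

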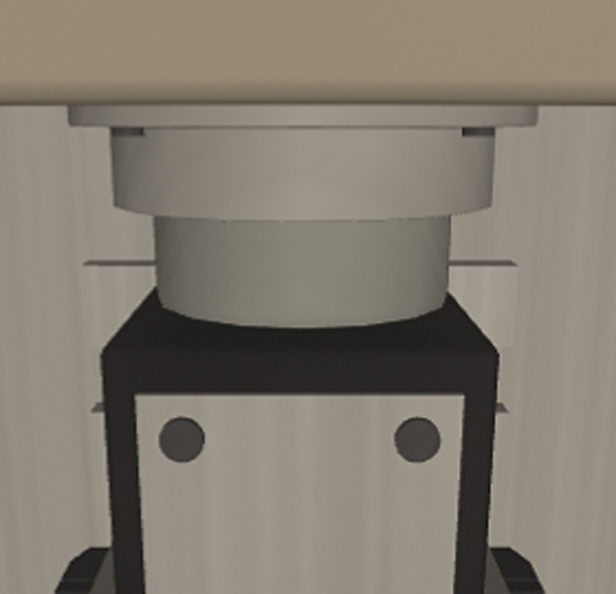

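Sleeve centre (crop column about 303) and housing centre (about 300.5) agree to about 0.3 mm. The sleeve ring is flat on the window face. About 2 mm remain.

{"fn": "apply_moves", "kwargs": {"rows": "0 0 0 0.014 0.1 0 3.5;0 0 0 0 0 0 3.5;0 0 0 0 0 0 3.5"}}

```text
clock: 15.88
ee_pos: [0.5233, 0.0958, 0.0598]
orientation: [3.141, 0.0, 1.429]
contact_force: [0.1, -9.2, 1.8]
width: 0.0432
grip_force: 63.6
```

{"fn": "apply_moves", "kwargs": {"rows": "0 0 0 0.014 0.1 0 3.5;0 0 0 0 0 0 3.5;0 0 0 0 0 0 3.5;0 0 0 0 0 0 3.5"}}

```text
clock: 16.38
ee_pos: [0.5234, 0.0967, 0.0598]
orientation: [3.141, 0.0, 1.429]
contact_force: [0.6, -10.0, 2.6]
width: 0.0434
grip_force: 63.6
```

```bash
python3 snap.py f2;  python3 - <<'E'
from held import *
a=np.radians(81.86);ex=np.array([np.cos(a),np.sin(a)]);ey=np.array([-ex[1],ex[0]])
o=ctrl.observe(); print(o['clock'],o['ee_pos'],o['orientation']*57.2958,o['contact_force'],o['torque'],o['grip_force'])
d=o['ee_pos'][:2]-[.5223,.0973];print(d@ex*1e3,d@ey*1e3,o['contact_force'][:2]@ex)
S=held('f2',o['ee_pos'],81.86,[(273,260),(380,260)])
im,p=L('f2')
print([ctrl.mark_of(l,'wrist') for l in ('sleeve','window')])
# front foot edge and sleeve rows around f1c: foot edge row ~ 60+263/2.2
g=cv2.cvtColor(im,cv2.COLOR_BGR2GRAY); print(g[165:195,238],g[165:195,415])
for u,v in [(238,179.5),(415,179.5)]:
    X=onz(p,(u,v),.021)[:2]-o['ee_pos'][:2];print(X@ex*1e3,X@ey*1e3)
E
```

```text
16.425 [0.5234 0.0967 0.0598] [179.9768   0.023   81.8528] [  0.7552 -10.1502   3.0425] [-1.5411 -0.1923 -0.1411] 63.62403988838196
-0.45486630239643866 -1.1719890932912298 -9.940997039135107
[[ 39.22    14.2279]
 [ 39.4185 -11.8724]] mid [39.3193  1.1778] tilt 0.435638946059511
[[{'uv': [325.5, 197.4], 'score': 0.71}], [{'uv': [327.1, 194.6], 'score': 0.93}]]
[144 143 144 144 144 144 145 144 144 143 144 145 147 107  81  90 143 148
 147 146 147 146 147 147 147 146 146 147 147 147] [143 143 144 143 144 143 142 143 143 143 143 145 147 106  80  92 150 156
 156 155 155 154 155 154 153 154 154 153 154 155]
49.589096160029364 34.036097273108
49.55828959994393 -31.947134531124078
```

The push is 9.9 N and the module is within 0.5 mm of the seat. I hold it there.

{"fn": "apply_moves", "kwargs": {"rows": "0 0 0 0 0 0 3.5;0 0 0 0 0 0 3.5;0 0 0 0 0 0 3.5;0 0 0 0 0 0 3.5;0 0 0 0 0 0 3.5;0 0 0 0 0 0 3.5;0 0 0 0 0 0 3.5;0 0 0 0 0 0 3.5"}}

```text
clock: 17.52
ee_pos: [0.5234, 0.0967, 0.0598]
orientation: [3.141, 0.0, 1.429]
contact_force: [0.6, -9.1, 2.3]
width: 0.0433
grip_force: 63.6
```

{"fn": "apply_moves", "kwargs": {"rows": "0 0 0 0 0 0 3.5;0 0 0 0 0 0 3.5;0 0 0 0 0 0 3.5;0 0 0 0 0 0 3.5;0 0 0 0 0 0 3.5;0 0 0 0 0 0 3.5;0 0 0 0 0 0 3.5;0 0 0 0 0 0 3.5"}}

```text
clock: 18.52
ee_pos: [0.5234, 0.0967, 0.0598]
orientation: [3.141, 0.0, 1.429]
contact_force: [-0.1, -10.9, 2.8]
width: 0.0432
grip_force: 63.6
```

{"fn": "apply_moves", "kwargs": {"rows": "0 0 0 0 0 0 3.5;0 0 0 0 0 0 3.5;0 0 0 0 0 0 3.5;0 0 0 0 0 0 3.5;0 0 0 0 0 0 3.5;0 0 0 0 0 0 3.5;0 0 0 0 0 0 3.5;0 0 0 0 0 0 3.5"}}

```text
clock: 19.52
ee_pos: [0.5234, 0.0967, 0.0598]
orientation: [3.141, 0.0, 1.429]
contact_force: [0.1, -10.6, 1.4]
width: 0.0435
grip_force: 63.6
```

{"fn": "apply_moves", "kwargs": {"rows": "0 0 0 0 0 0 3.5;0 0 0 0 0 0 3.5;0 0 0 0 0 0 3.5;0 0 0 0 0 0 3.5;0 0 0 0 0 0 3.5;0 0 0 0 0 0 3.5;0 0 0 0 0 0 3.5;0 0 0 0 0 0 3.5"}}

```text
clock: 20.52
ee_pos: [0.5234, 0.0967, 0.0598]
orientation: [3.141, 0.0, 1.429]
contact_force: [-0.1, -10.1, 2.8]
width: 0.0437
grip_force: 63.6
```

```bash
python3 -c "
from h import *
o=ctrl.observe();print(o['clock'],o['ee_pos'],o['contact_force'])
if 7<-o['contact_force'][1]<13: print(ctrl.hand_in())"
```

```text
20.525 [0.52340378 0.09672991 0.05979708] [ -0.12960814 -10.07253835   2.75844647]
the job is handed in; nothing more can be done
None
```

The job is handed in at 20.5 s: the module stands flat on the plate, within about 0.5 mm of the seat by my measurement, and was held against the sleeve at about 10 N (wrist reading) for 4 s, with the gripper still holding and pressing.

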